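Close the drive tray and lock it with its pin

TASK

Close the sliding tray of hard drives gently until you feel it come up against its stop, then take the longer of the two loose locking pins and push it sideways through the base's two lugs and the tray's tongue between them, until its collar is home against a lug. Let go and leave the short pin and the other goods alone.

Things in the scene. Friction and masses are not known exactly. Their poses are not given: they have to be found in the camera images.
- bracket: Fixed dark steel base plate 150 x 250 x 6 mm; origin on the table; y = slide direction (tray opens to +y), x = direction of the pin holes. At y = -85 mm two upright steel lugs, each 8 mm thick (x -19 to -11 and +11 to +19 mm), 36 mm wide, tops 64 mm above the table, with a 15 mm hole. The pin fits from either side.
- lug_hole (a point): Midpoint between the two lugs on the axis of their 15 mm round holes, 45 mm above the table; same axes as the base.
- tray (a joint): How far the tray is open along the base's +y, m: 0 = against its stop (tongue hole in line with the lugs), up to 0.1. Friction 2.5 N. Aluminium box 120 (x) x 130 (y) mm, top 59 mm above the table, with four drives 70 mm high; -y wall at base y = 0 when closed. From it a steel tongue 14 mm thick, 28 to 62 mm above the table, with a 15 mm hole, runs between the lugs.
- tray_push (a point): Point on the tray, on the outer +y face of its end plate (130 mm wide in x, 6 mm thick, from 14 to 80 mm above the table), at its middle, 60 mm above the table. Push here towards -y of the base to close it. Same axes as the base; moves with the tray.
- pin: The longer steel locking pin, 112 mm overall, 0.18 kg, lying level. Origin on the table under the middle of its block grip; x points to the nose. Block 44 (x) x 18 (y) x 24 (z) mm, x -22 to 22 mm; collar 23 mm across, x 22 to 28 mm; round 12 mm shaft, x 28 to 90 mm, last 12 mm tapered to 6 mm. Shaft axis 12 mm above the underside.
- pin_mid (a point): Point on the pin's shaft axis, 19 mm past the collar's face (pin x = 47 mm, z = 12 mm). It coincides with lug_hole when the pin is home, from either side.
- short_pin: A similar but too short pin: same grip and collar, shaft only 26 mm (76 mm long overall). Origin and axes as for the pin. Leave it alone.
- fan: Black case fan 120 x 120 x 25 mm, lying flat; origin under its middle. Leave alone.
- hard_drive: Hard drive 147 x 101 x 26 mm, lying flat; origin under its middle. Leave alone.
- screwdriver: Screwdriver 180 mm long lying on the table; origin under its middle, x from handle to tip. Leave alone.
- tape: Roll of amber tape, 100 mm across, 45 mm high, lying flat. Leave alone.
- tape2: Second roll of amber tape, same size. Leave alone.
- ssd_box: Blue box 110 x 85 x 30 mm; origin under its middle. Leave alone.

How it is judged:
On the way, in this order (a step that is already met when the one before it is completed fails the run):
1. The tray is closed against its stop (within 3 mm), with the pin not yet in the holes (value of joint tray below 0.003 m and distance between pin_mid and lug_hole above 0.06 m), for 0.2 s.
2. The longer pin is home through both lugs and the tongue: its collar within 4 mm of a lug (distance between pin_mid and lug_hole below 0.005 m and angle between the x axis of pin and the x axis of bracket, either way round below 0.1 rad), for 0.2 s.
At the end, for the whole second after the job is handed in: The tray is closed (within 4 mm of its stop); the longer pin lies in the holes of both lugs and the tongue, level and in line with them within about 5 degrees, its collar against a lug (the point pin_mid within 5 mm of lug_hole), released and at rest (all of step 2 and value of joint tray below 0.004 m and linear speed of pin below 0.01 m/s); the robot touches nothing.
It fails at once if The tray is pushed with more than 40 N (contact force between any of the arm, the fingers and tray above 40 N).
It fails at once if The short pin or any of the other loose goods (fan, hard drive, screwdriver, tape rolls, blue box) is moved by more than 30 mm (distance of any of short_pin, fan, hard_drive, screwdriver, tape, tape2, ssd_box from where it was at the start of the episode above 0.03 m).
It also fails if it takes over 61 s, if anything falls off the work surface, if the arm or the gripper's body presses on something with over 40 N, if the wrist force passes 120 N, or if a joint passes its speed limit or range.

ROBOT

A 7-joint arm with a two-finger parallel gripper is mounted at the origin on the work surface. World frame = base frame: x ahead of the robot, y to its left, z up, the work surface at z = 0. Lengths are in m, angles in rad, forces in N, time in s.
With the tool pointing down it reaches from about 0.425 to 0.875 m from the base axis. Payload 4.7 kg.
Tool frame: the origin (TCP) lies between the finger pads; the fingertips stand 19 mm ahead of it and the grasp point (between the pads) is the TCP (ctrl.tip_extent is the distance from the TCP to the fingertips, in m); z points along the fingers, y is the line along which they close (so a half turn about z gives the same grasp; the last joint's range is limited). The gripper opens to 87 mm and grips with 3 to 60 N. Pads are 19 mm wide; open, the fingers measure 117 mm over their backs; the gripper's body (75 mm by 190 mm) begins 51 mm behind the grasp point.
Start: joints at [1.26, 0.321, -0.07, 1.45, 0.023, 1.371, -0.057], TCP at [0.207, -0.616, 0.242] pointing down, gripper open.
Joint ranges: [-2.86, 2.86], [-0.3, 2.09], [-1.38, 1.24], [0.06, 2.45], [-1.56, 4.7], [0.09, 2.05], [-2.69, 2.69]. Speed limits (rad/s): [2.57, 2.57, 3.14, 3.14, 3.14, 3.14, 3.14].

INTERFACE

Orientations are given as a rotation vector (axis times angle).
In Python, from bench import ctrl gives the robot as it stands.
- The arm moves only by the shell command python3 -m crank 'ROWS' [OPENING] [FORCE]. ROWS is JSON, a list of rows, each an object of numbers: "tx", "ty", "tz": the shift along the tool's x, y, z in mm; "turn": the turn about the tool's z in units of 5 degrees (1.0 is 5 degrees). In form: [{"tx": .., "ty": .., "tz": .., "turn": ..}, ...]. A call has 1 to 5 rows; each row is the pose to reach, as a shift and turn from the pose commanded when the call began, along the tool's axes at that moment; what a row does not reach only later rows make up. A row lasts 1/8 s, in which the tool goes at most 62.5 mm and 10.7 degrees, less where a joint would pass 70% of its speed; a pose out of reach is approached as far as the arm can. A call with a gripper value outside its range is refused whole. OPENING is the finger opening in mm, from 0 to 87, set as the call begins (- or left out, the last holds). The fingers move at their own pace and stop on an object; FORCE is the grip in N (left out, the last holds). Time passes only in rows, so rows that repeat a pose let the fingers close. It gives the time, the measured TCP pose, the force, the opening and the grip force at its end, in the units of the state.
- ctrl.get_state(): the state, without advancing time (a new reading comes with each control period).
- ctrl.get_image(name): name is "scene" or "top"; returns (picture, depth): 420x560x3 uint8, red, green, blue; 420x560 float32, m along the optical axis (not along the pixel's ray), 0 where there is no reading.
- ctrl.camera_model(name): a dict with "intrinsics" (3x3 intrinsics, pixels), "origin" and "orientation" of the camera in the world. Camera axes: x right, y down, z forward; pixel columns grow to the right and rows downward; lengths in m; the calibration is good to about 2 mm. A picture is of the moment at which its call begins. camera_model takes no time and is no camera call.
- ctrl.close_job(): hands the job in; it is judged then, once.
Trained networks look in the newest picture that a camera, given by its name, has taken for a name from the list of things; names that differ only in an ending like _2 or _b are one class to them, and where a whole thing is asked for, a point or a joint stands for the part that bears it (a point fixed in the world has none). Each returns a list of dicts, best first, with "confidence" (0 to 1); they miss things now and then, are a little off and sometimes report something else, mostly with a low value. They report only what shows in the picture. A call takes as long as a camera call.
- ctrl.recognise(camera, query): "xyz" ([x, y, z] in m, in world coordinates, good to about 4 mm: the middle of the surface that is visible of it).
- ctrl.mark_of(camera, query): "xyz" ([x, y, z] in m, in world coordinates, good to about 4 mm: a listed point, or the origin of a listed thing).
The state is a dict: "time": time; "joint_positions": joint angles; "qd": joint speeds; "joint_torque": joint torques, N m; "position": TCP position; "tool_rot": TCP orientation; "ft_force": force on the tool from outside, world axes, zero at the start; "torque": the same for the moment, N m; "grip_width": opening from 0.0 (shut) to 1.0 (fully open); "grip_force": force on a finger pad.
Only numpy, scipy, OpenCV 4.12 (cv2) and the standard library are available. Lean on these libraries where they do the work, as an engineer would, in place of code of your own. Each camera call takes 0.05 s, during which the arm holds its last target. There are 200 camera calls.

## Working session

There is one attempt and no reset: what is moved stays moved. The work goes in short steps, Python scripts to look and compute and a shell command to move; the robot and the scene stay as the last step left them, time stands still between calls to the robot, and variables do not carry over. Pictures are saved under pics/ and viewed, at most 10 in all, crops included, and the job is handed in when it is done.

```bash
mkdir -p pics; ls
python3 - <<'E'
from bench import ctrl
import cv2,numpy as np
for c in("scene","top"):
    im,d=ctrl.get_image(c); cv2.imwrite(f"pics/{c}0.png",im[:,:,::-1]); np.save(f"pics/{c}0.npy",d)
    m=ctrl.camera_model(c); print(c,np.round(m["intrinsics"],1).tolist(),m["origin"],m["orientation"])
for c in("scene","top"):
    for q in("bracket","lug_hole","tray_push","pin","pin_mid","short_pin"):
        print(c,q,[(np.round(r["xyz"],3).tolist(),round(r["confidence"],2)) for r in ctrl.mark_of(c,q)[:3]])
s=ctrl.get_state();print(s)
E
```

```text
pics
scene [[505.0, 0.0, 267.8], [0.0, 505.0, 202.0], [0.0, 0.0, 1.0]] [ 1.38533761 -0.61181925  0.74582473] [-1.94667223 -1.06247623  0.54261944]
top [[443.5, 0.0, 276.7], [0.0, 443.5, 208.3], [0.0, 0.0, 1.0]] [ 0.39643059 -0.07209454  1.31811793] [-2.16591338  2.13787766 -0.17103827]
scene bracket [([0.548, 0.041, -0.003], 0.73), ([0.428, -0.468, -0.002], 0.63)]
scene lug_hole [([0.557, -0.046, 0.044], 0.62)]
scene tray_push [([0.519, 0.254, 0.059], 0.62)]
scene pin [([0.498, -0.347, -0.001], 0.62), ([0.543, -0.341, 0.012], 0.49)]
scene pin_mid [([0.542, -0.339, 0.013], 0.65)]
scene short_pin [([0.504, -0.244, -0.0], 0.71), ([0.524, 0.256, 0.059], 0.33)]
top bracket [([0.545, 0.031, -0.0], 0.82)]
top lug_hole []
top tray_push [([0.519, 0.257, 0.062], 0.98)]
top pin [([0.498, -0.35, 0.001], 0.75)]
top pin_mid [([0.544, -0.339, 0.012], 0.76)]
top short_pin []
{'time': 0.7, 'joint_positions': array([ 1.26006857,  0.32097633, -0.07008827,  1.45049703,  0.02257995,
        1.37077719, -0.05688323]), 'qd': array([-7.00283777e-05, -1.54105587e-03, -1.34406643e-03,  2.21853060e-04,
        1.72087718e-03, -7.60821421e-04, -6.45774687e-05]), 'joint_torque': array([-4.98741847e-04, -4.90950930e+01, -4.03127326e-01, -3.12705374e+01,
       -6.36878656e-02,  3.33966420e-02,  4.81922359e-05]), 'position': array([ 0.20743052, -0.61604246,  0.24160331]), 'tool_rot': array([ 3.10011408e+00,  5.08008732e-01, -9.10016728e-06]), 'ft_force': array([0.15021955, 0.06006922, 0.33698059]), 'torque': array([0.01370278, 0.00246649, 0.03975055]), 'grip_force': 0.0, 'grip_width': 0.9960739547826737}
```

View pics/top0.png

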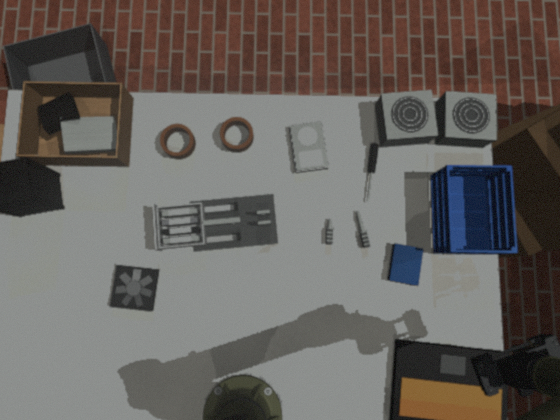

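View pics/scene0.png

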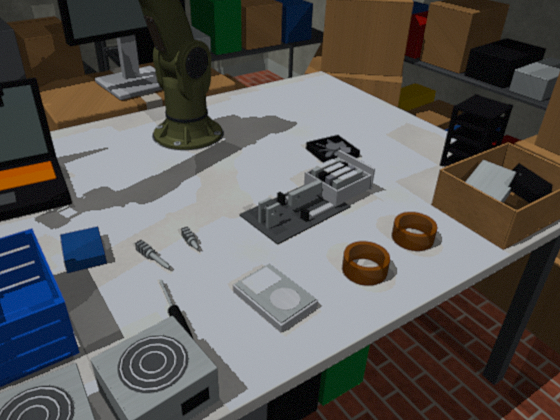

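The top view shows the pin at px (362,230), nose up (+x), and the short pin at (329,232). The bracket is at (190–277, 195–250), with its lugs near (262,217) and the open tray at (155–205). The marks agree with this. Next I'll refine the poses from depth.

```bash
cat > h.py <<'E'
from bench import ctrl
import cv2,numpy as np
from scipy.spatial.transform import Rotation as R
def cloud(c,d):
    m=ctrl.camera_model(c);K=m["intrinsics"]
    v,u=np.mgrid[:d.shape[0],:d.shape[1]]
    p=np.stack([(u-K[0,2])/K[0,0]*d,(v-K[1,2])/K[1,1]*d,d],-1)
    return p@R.from_rotvec(m["orientation"]).as_matrix().T+m["origin"]
def proj(c,p):
    m=ctrl.camera_model(c);K=m["intrinsics"]
    q=(np.atleast_2d(p)-m["origin"])@R.from_rotvec(m["orientation"]).as_matrix()
    return q[:,:2]/q[:,2:]*[K[0,0],K[1,1]]+[K[0,2],K[1,2]]
E
python3 - <<'E'
from h import *
for c in("top","scene"):
    P=cloud(c,np.load(f"pics/{c}0.npy")).reshape(-1,3)
    def box(x0,x1,y0,y1,z0,z1): return P[(P[:,0]>x0)&(P[:,0]<x1)&(P[:,1]>y0)&(P[:,1]<y1)&(P[:,2]>z0)&(P[:,2]<z1)]
    t=box(.4,.65,-.15,-.1,-.05,.05); print(c,"table z",np.median(t[:,2]))
    q=box(.4,.62,.2,.3,.072,.09); print("endplate top",len(q),q.mean(0),cv2.minAreaRect(q[:,:2].astype(np.float32)*1000))
    q=box(.42,.66,-.12,.03,.003,.009); print("plate",len(q),cv2.minAreaRect(q[:,:2].astype(np.float32)*1000))
    q=box(.5,.6,-.08,-.01,.05,.075); print("lugs",len(q),np.round(q,3)[:40].tolist())
    q=box(.44,.62,-.4,-.3,.009,.05); print("pin",len(q),cv2.minAreaRect(q[:,:2].astype(np.float32)*1000),q.max(0))
a=cv2.imread("pics/scene0.png")[140:280,120:390];b=cv2.imread("pics/top0.png")[180:265,140:380]
a=cv2.resize(a,(540*1,280),interpolation=2);b=cv2.resize(b,(720,255),interpolation=2)
o=np.zeros((540,720,3),np.uint8);o[:280,:540]=a;o[283:538]=b;cv2.imwrite("pics/crop.png",o)
E
```

```text
top table z 0.00047184156950186296
endplate top 246 [0.52461484 0.23607964 0.07705504] ((524.4871215820312, 228.34619140625), (127.02281951904297, 60.51911163330078), 5.470192909240723)
plate 1632 ((539.734130859375, -44.95097351074219), (239.42967224121094, 149.27386474609375), 0.49640506505966187)
lugs 83 [[0.575, -0.057, 0.062], [0.575, -0.06, 0.061], [0.574, -0.063, 0.071], [0.572, -0.031, 0.064], [0.571, -0.034, 0.066], [0.571, -0.037, 0.068], [0.572, -0.04, 0.063], [0.572, -0.043, 0.062], [0.572, -0.046, 0.065], [0.571, -0.049, 0.067], [0.572, -0.051, 0.065], [0.572, -0.054, 0.064], [0.571, -0.057, 0.068], [0.572, -0.06, 0.065], [0.572, -0.063, 0.061], [0.569, -0.031, 0.064], [0.569, -0.034, 0.064], [0.569, -0.037, 0.064], [0.568, -0.04, 0.067], [0.569, -0.043, 0.064], [0.569, -0.046, 0.063], [0.568, -0.049, 0.069], [0.569, -0.051, 0.067], [0.569, -0.054, 0.063], [0.569, -0.057, 0.068], [0.569, -0.06, 0.068], [0.569, -0.063, 0.065], [0.566, -0.032, 0.064], [0.566, -0.034, 0.064], [0.566, -0.037, 0.064], [0.566, -0.04, 0.063], [0.566, -0.043, 0.063], [0.566, -0.046, 0.063], [0.5
[... 1023 characters left out ...]
66], [0.54, -0.037, 0.063], [0.54, -0.034, 0.062], [0.536, -0.061, 0.067], [0.537, -0.058, 0.066], [0.537, -0.055, 0.065], [0.539, -0.053, 0.065], [0.541, -0.052, 0.066], [0.539, -0.048, 0.064], [0.541, -0.046, 0.064], [0.539, -0.042, 0.062], [0.539, -0.039, 0.06], [0.544, -0.04, 0.064], [0.537, -0.032, 0.057], [0.537, -0.066, 0.066], [0.54, -0.066, 0.068], [0.541, -0.064, 0.068], [0.542, -0.061, 0.067], [0.541, -0.058, 0.066], [0.543, -0.056, 0.066], [0.543, -0.053, 0.065], [0.541, -0.049, 0.062], [0.542, -0.047, 0.062], [0.541, -0.043, 0.06]]
pin 332 ((547.3623657226562, -344.5231628417969), (144.17613220214844, 37.226871490478516), 0.2339228242635727) [ 0.6195157  -0.32576984  0.02959796]
```

View pics/crop.png

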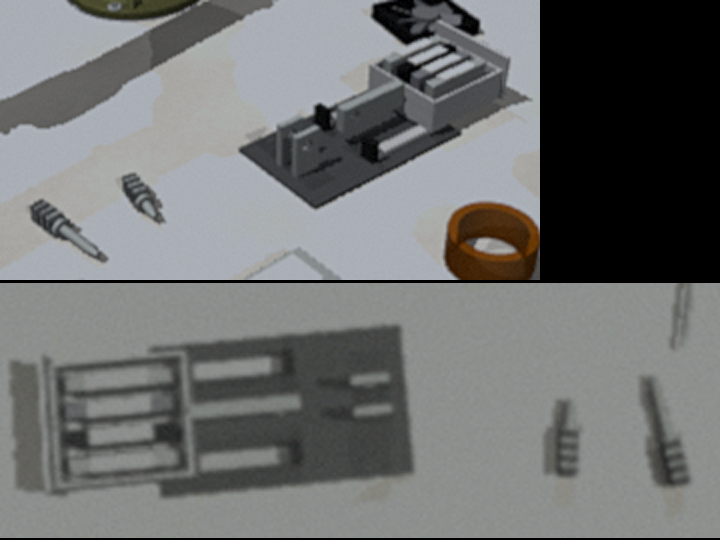

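The crop shows the lugs at crop px (372,380)/(372,410), with the tray open to about crop x=45. The rails end clear of the lugs, and nothing obstructs the -x side. Next come the precise fits.

Run:
```python
from h import *
Q={}
for c in("top","scene"):
    P=cloud(c,np.load(f"pics/{c}0.npy")).reshape(-1,3)
    def box(x0,x1,y0,y1,z0,z1): return P[(P[:,0]>x0)&(P[:,0]<x1)&(P[:,1]>y0)&(P[:,1]<y1)&(P[:,2]>z0)&(P[:,2]<z1)]
    q=box(.46,.6,-.39,-.30,.008,.05); vx,vy,x0,y0=cv2.fitLine(q[:,:2].astype(np.float32),cv2.DIST_HUBER,0,.01,.01).ravel()
    print(c,"pin yaw",np.arctan(vy/vx),"y at x=.498,.54",[y0+vy/vx*(x-x0) for x in(.498,.543)],len(q),cv2.minAreaRect(q[:,:2].astype(np.float32)*1000))
    # plate: per-row edges of gray mask at plate height
    g=cv2.cvtColor(cv2.imread(f"pics/{c}0.png"),6)
    X=cloud(c,np.load(f"pics/{c}0.npy"))
    # ray-intersect z=.006 ortho picture of plate and z=.064 of lugs
    for z,(xa,xb,ya,yb),nm in((.006,(.42,.66,-.12,.16),"plate"),(.064,(.51,.6,-.1,.02),"lug"),(.08,(.43,.62,.19,.30),"end")):
        s=.0005; xs=np.arange(xb,xa,-s); ys=np.arange(yb,ya,-s)
        G=np.stack(np.meshgrid(ys,xs),-1); pts=np.concatenate([G[...,1:],G[...,:1],np.full(G.shape[:2]+(1,),z)],-1)
        uv=proj(c,pts.reshape(-1,3)).reshape(*G.shape[:2],2).astype(np.float32)
        o=cv2.remap(g,uv[...,0],uv[...,1],cv2.INTER_CUBIC); cv2.imwrite(f"pics/o_{c}_{nm}.png",o)
a=cv2.imread
W=np.zeros((590,800,3),np.uint8)
for i,c in enumerate(("top","scene")):
    x=0
    p=a(f"pics/o_{c}_plate.png"); p=cv2.resize(p,None,fx=.55,fy=.55); W[i*295:i*295+p.shape[0],:p.shape[1]]=p
    l=a(f"pics/o_{c}_lug.png"); W[i*295:i*295+l.shape[0],315:315+l.shape[1]]=l
    l=a(f"pics/o_{c}_end.png"); l=l[:290];W[i*295:i*295+l.shape[0],565:565+l.shape[1]]=l[:, :235]
cv2.imwrite("pics/ortho.png",W)
```

```text
top pin yaw 0.22613955 y at x=.498,.54 [np.float32(-0.34599385), np.float32(-0.33564046)] 203 ((528.9144287109375, -333.1648864746094), (108.43030548095703, 48.350433349609375), 1.978094220161438)
scene pin yaw 0.26335523 y at x=.498,.54 [np.float32(-0.3532322), np.float32(-0.34109944)] 326 ((529.0467529296875, -342.2193298339844), (112.74260711669922, 23.749372482299805), 10.498141288757324)
```

View pics/ortho.png

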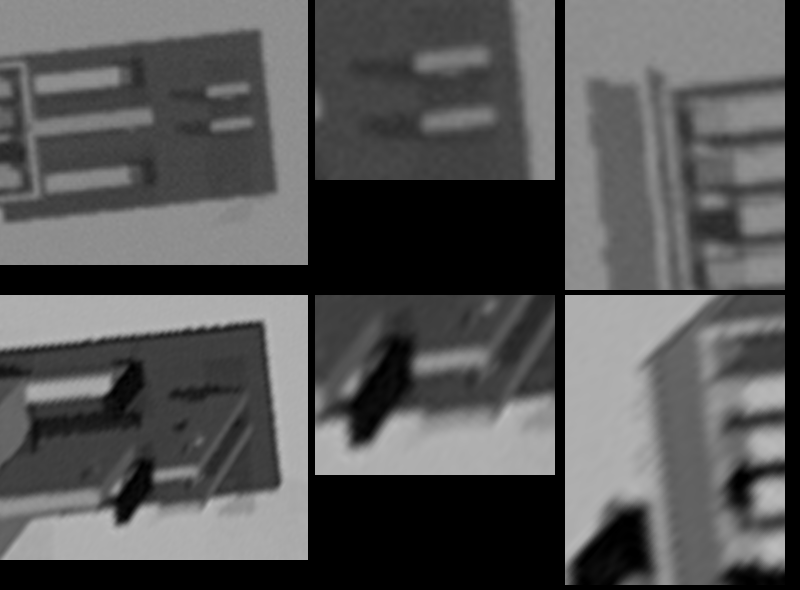

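The ortho shows the lug tops as bright bars at (415–490, 60) and (422–495, 120) in the top-camera panel, with the plate edges crisp. I'll fit those.

Run:
```python
from h import *
o=cv2.imread("pics/o_top_lug.png",0); s=.0005
m=(o[:, :200]>125).astype(np.uint8); n,l,st,ce=cv2.connectedComponentsWithStats(m)
for i in range(1,n):
    if st[i,4]>300:
        ys,xs=np.where(l==i); r=cv2.minAreaRect(np.c_[xs,ys].astype(np.float32)); print("lug",(.6-ce[i][1]*s,.02-ce[i][0]*s),np.array(r[1])*s,r[2])
o=cv2.imread("pics/o_top_plate.png",0).astype(float); o=cv2.GaussianBlur(o,(0,0),2)
X=lambda i:.66-i*s; Y=lambda j:.16-j*s
gy=np.gradient(o,axis=0)
for nm,r0,r1,f in(("+x edge",20,160,-1),("-x edge",310,440,1)):
    pts=[(Y(j),X(r0+np.argmax(f*gy[r0:r1,j]))) for j in range(150 if f<0 else 40,(470 if f<0 else 400),5)]
    vx,vy,y0,x0=cv2.fitLine(np.float32(pts),cv2.DIST_HUBER,0,.001,.001).ravel(); print(nm,"slope dx/dy",vy/vx,"x at y=0",x0+vy/vx*(0-y0))
gx=np.gradient(o,axis=1)
pts=[(X(i),Y(440+np.argmax(gx[i,440:530]))) for i in range(90,330,5)]
vx,vy,x0,y0=cv2.fitLine(np.float32(pts),cv2.DIST_HUBER,0,.001,.001).ravel(); print("-y edge slope dy/dx",vy/vx,"y at x=.545",y0+vy/vx*(.545-x0))
for c in("top","scene"):
    ctrl.get_image(c)
    for q in("pin","pin_mid","lug_hole","tray_push"):
        print(c,q,[(np.round(r["xyz"],4).tolist(),round(r["confidence"],2)) for r in ctrl.mark_of(c,q)[:1]])
# pin from top ortho at z=.012
g=cv2.cvtColor(cv2.imread("pics/top0.png"),6)
xs=np.arange(.61,.46,-s);ys=np.arange(-.29,-.40,-s);G=np.stack(np.meshgrid(ys,xs),-1)
pts=np.concatenate([G[...,1:],G[...,:1],np.full(G.shape[:2]+(1,),.014)],-1)
uv=proj("top",pts.reshape(-1,3)).reshape(*G.shape[:2],2).astype(np.float32)
o=cv2.remap(g,uv[...,0],uv[...,1],cv2.INTER_CUBIC);cv2.imwrite("pics/o_pin.png",cv2.resize(o,None,fx=1.9,fy=1.9))
```

```text
+x edge slope dx/dy -0.11086569 x at y=0 0.625144
-x edge slope dx/dy -0.10797184 x at y=0 0.47441417
-y edge slope dy/dx 0.10956674 y at x=.545 -0.08544829
top pin [([0.4999, -0.3457, -0.0009], 0.65)]
top pin_mid [([0.5442, -0.3389, 0.0122], 0.57)]
top lug_hole [([0.5548, -0.053, 0.0416], 0.76)]
top tray_push []
scene pin [([0.4979, -0.3502, -0.0047], 0.7)]
scene pin_mid [([0.5441, -0.3377, 0.01], 0.53)]
scene lug_hole [([0.5568, -0.0481, 0.0427], 0.57)]
scene tray_push [([0.5179, 0.2545, 0.0572], 0.8)]
```

View pics/o_pin.png

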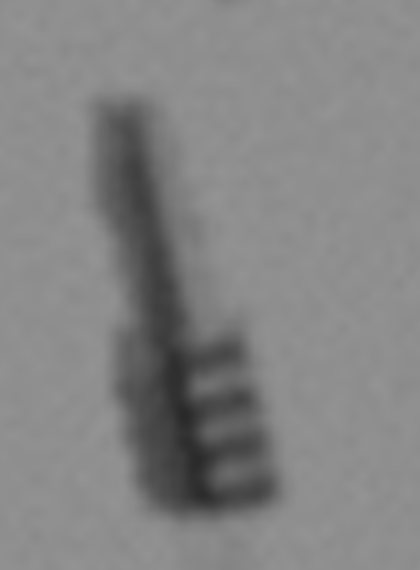

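```bash
cat >> h.py <<'E'
def go(x,y,z,yaw=None):
    """shift (mm, tool axes) and turn units from the present pose to a world TCP target"""
    s=ctrl.get_state(); M=R.from_rotvec(s["tool_rot"]).as_matrix()
    d=M.T@(np.array([x,y,z])-s["position"])*1000
    w=np.arctan2(M[1,0],M[0,0]); t=0 if yaw is None else np.degrees(w-yaw)/5
    print("t",round(s["time"],2),"pos",np.round(s["position"],4),"yaw",round(w,4),"F",np.round(s["ft_force"],1),"-> shift",np.round(d,1),"turn",round(t,3),"rows",round(np.linalg.norm(d)/62.5,1))
E
python3 - <<'E'
from h import *
go(.5,-.2,.24,.109); go(.515,.29,.242,.109)
P=cloud("top",np.load("pics/top0.npy")).reshape(-1,3)
q=P[(P[:,0]>.44)&(P[:,0]<.6)&(P[:,1]>.12)&(P[:,1]<.27)]; print(np.percentile(q[:,2],[90,98,100]))
E
```

```text
t 1.2 pos [ 0.2074 -0.616   0.2416] yaw 0.3249 F [-0.3  0.2 -0.2] -> shift [ 410.  -300.9    1.6] turn 2.474 rows 8.1
t 1.2 pos [ 0.2074 -0.616   0.2416] yaw 0.3249 F [-0.3  0.2 -0.2] -> shift [ 5.807e+02 -7.605e+02 -5.000e-01] turn 2.474 rows 15.3
[0.07383989 0.08073592 0.08637214]
```

```bash
python3 -m crank '[{"tx":50,"ty":-36,"tz":0,"turn":0.5},{"tx":100,"ty":-73,"tz":0,"turn":1},{"tx":150,"ty":-110,"tz":0,"turn":1.5},{"tx":200,"ty":-147,"tz":0,"turn":2},{"tx":250,"ty":-184,"tz":0,"turn":2.47}]' 0 20
python3 -c "
from h import *
go(.5,-.2,.24,.109);go(.515,.29,.242,.109)"
```

```text
time: 1.82
position: [0.3866, -0.3601, 0.2419]
tool_rot: [3.136, 0.169, 0.001]
ft_force: [1.6, -0.6, -0.2]
grip_width: 0.516
grip_force: 0.0
t 1.82 pos [ 0.3866 -0.3601  0.2419] yaw 0.1078 F [ 1.6 -0.6 -0.2] -> shift [ 129.9 -147.     1.8] turn -0.013 rows 3.1
t 1.82 pos [ 0.3866 -0.3601  0.2419] yaw 0.1078 F [ 1.6 -0.6 -0.2] -> shift [ 1.976e+02 -6.325e+02 -6.000e-01] turn -0.013 rows 10.6
```

```bash
python3 -m crank '[{"tx":42,"ty":-45},{"tx":85,"ty":-90},{"tx":130,"ty":-135},{"tx":145,"ty":-195},{"tx":155,"ty":-255}]'
python3 -m crank '[{"tx":10,"ty":-62},{"tx":20,"ty":-122},{"tx":30,"ty":-182},{"tx":40,"ty":-242},{"tx":43,"ty":-302}]'
python3 -c "
from h import *
go(.515,.29,.15,.1095);go(.515,.29,.065,.1095)"
```

```text
t 1.82 pos [ 0.3866 -0.3601  0.2419] yaw 0.1078 F [ 1.6 -0.6 -0.2] -> shift [ 197.5 -632.6   91.4] turn -0.019 rows 10.7
t 1.82 pos [ 0.3866 -0.3601  0.2419] yaw 0.1078 F [ 1.6 -0.6 -0.2] -> shift [ 197.5 -632.7  176.4] turn -0.019 rows 11.0$[0]: bad value
$[0]: bad value
```

All four keys are required in each row.

```bash
python3 -m crank '[{"tx":42,"ty":-45,"tz":0,"turn":0},{"tx":85,"ty":-90,"tz":0,"turn":0},{"tx":130,"ty":-135,"tz":0,"turn":0},{"tx":145,"ty":-195,"tz":0,"turn":0},{"tx":155,"ty":-255,"tz":0,"turn":0}]'
python3 -m crank '[{"tx":10,"ty":-62,"tz":0,"turn":0},{"tx":20,"ty":-122,"tz":0,"turn":0},{"tx":30,"ty":-182,"tz":0,"turn":0},{"tx":40,"ty":-242,"tz":0,"turn":0},{"tx":43,"ty":-302,"tz":0,"turn":0}]'
python3 -c "
from h import *
go(.515,.29,.15,.1095);go(.515,.29,.065,.1095)"
```

```text
time: 2.45
position: [0.5124, -0.0892, 0.2416]
tool_rot: [-3.137, -0.172, -0.001]
ft_force: [1.2, 0.6, 0.1]
grip_width: 0.016
grip_force: 0.0
time: 3.08
position: [0.5219, 0.215, 0.2418]
tool_rot: [3.137, 0.17, 0.002]
ft_force: [0.2, -0.3, -1.1]
grip_width: 0.0
grip_force: 0.0
t 3.08 pos [0.5219 0.215  0.2418] yaw 0.1084 F [ 0.2 -0.3 -1.1] -> shift [  1.1 -75.3  91.8] turn -0.013 rows 1.9
t 3.08 pos [0.5219 0.215  0.2418] yaw 0.1084 F [ 0.2 -0.3 -1.1] -> shift [  1.  -75.3 176.8] turn -0.013 rows 3.1
```

```bash
python3 -m crank '[{"tx":1,"ty":-45,"tz":0,"turn":0},{"tx":1,"ty":-76,"tz":0,"turn":0},{"tx":1,"ty":-76,"tz":60,"turn":0},{"tx":1,"ty":-76,"tz":120,"turn":0},{"tx":1,"ty":-76,"tz":177,"turn":0}]'
python3 -m crank '[{"tx":0,"ty":3,"tz":0,"turn":0},{"tx":0,"ty":6,"tz":0,"turn":0},{"tx":0,"ty":10,"tz":0,"turn":0}]'
```

```text
time: 3.7
position: [0.5146, 0.2888, 0.0629]
tool_rot: [3.137, 0.171, 0.001]
ft_force: [1.6, -0.2, -0.3]
grip_width: 0.007
grip_force: 0.0
time: 4.08
position: [0.5175, 0.28, 0.0677]
tool_rot: [-3.135, -0.171, -0.008]
ft_force: [-0.2, 0.0, 0.3]
grip_width: 0.003
grip_force: 0.0
```

```bash
python3 -m crank '[{"tx":0,"ty":3,"tz":0,"turn":0},{"tx":0,"ty":6,"tz":0,"turn":0},{"tx":0,"ty":10,"tz":0,"turn":0},{"tx":0,"ty":14,"tz":0,"turn":0},{"tx":0,"ty":18,"tz":0,"turn":0}]'
python3 -m crank '[{"tx":0,"ty":4,"tz":0,"turn":0},{"tx":0,"ty":8,"tz":0,"turn":0},{"tx":0,"ty":12,"tz":0,"turn":0},{"tx":0,"ty":16,"tz":0,"turn":0},{"tx":0,"ty":20,"tz":0,"turn":0}]'
python3 -c "
from h import *
go(.515,.29,.065,.1095)
c='top'
ctrl.get_image(c);print(ctrl.mark_of(c,'tray_push')[:1])"
```

```text
time: 4.7
position: [0.5175, 0.262, 0.0648]
tool_rot: [-3.135, -0.173, -0.001]
ft_force: [0.2, 3.8, 1.3]
grip_width: 0.003
grip_force: 1.5
time: 5.32
position: [0.5198, 0.2411, 0.0647]
tool_rot: [-3.137, -0.171, -0.001]
ft_force: [0.1, 3.2, 3.0]
grip_width: 0.003
grip_force: 1.7
t 5.33 pos [0.5198 0.2411 0.0647] yaw 0.1092 F [0.1 3.2 3. ] -> shift [  0.5 -49.1  -0.3] turn -0.003 rows 0.8
[{'xyz': [0.5224, 0.2306, 0.0591], 'confidence': 0.68}]
```

```bash
python3 -m crank '[{"tx":0,"ty":4,"tz":0,"turn":0},{"tx":0,"ty":8,"tz":0,"turn":0},{"tx":0,"ty":12,"tz":0,"turn":0},{"tx":0,"ty":16,"tz":0,"turn":0},{"tx":0,"ty":20,"tz":0,"turn":0}]'
python3 -m crank '[{"tx":0,"ty":4,"tz":0,"turn":0},{"tx":0,"ty":8,"tz":0,"turn":0},{"tx":0,"ty":12,"tz":0,"turn":0},{"tx":0,"ty":15,"tz":0,"turn":0},{"tx":0,"ty":18,"tz":0,"turn":0}]'
python3 -m crank '[{"tx":0,"ty":2,"tz":0,"turn":0},{"tx":0,"ty":4,"tz":0,"turn":0},{"tx":0,"ty":6,"tz":0,"turn":0}]'
```

```text
time: 6.05
position: [0.5219, 0.2211, 0.0645]
tool_rot: [3.137, 0.171, 0.0]
ft_force: [1.2, 2.6, -1.0]
grip_width: 0.006
grip_force: 1.4
time: 6.68
position: [0.5238, 0.2033, 0.0645]
tool_rot: [3.137, 0.172, 0.0]
ft_force: [1.4, 2.5, -0.0]
grip_width: 0.005
grip_force: 1.3
time: 7.05
position: [0.5244, 0.1975, 0.0645]
tool_rot: [3.137, 0.172, -0.0]
ft_force: [1.4, 2.5, -0.1]
grip_width: 0.0
grip_force: 1.3
```

```bash
for i in 1 ; do python3 -m crank '[{"tx":0,"ty":1,"tz":0,"turn":0},{"tx":0,"ty":2,"tz":0,"turn":0},{"tx":0,"ty":3,"tz":0,"turn":0},{"tx":0,"ty":4,"tz":0,"turn":0},{"tx":0,"ty":5,"tz":0,"turn":0}]'|sed -n '1,2p;4p'; done
python3 -m crank '[{"tx":0,"ty":1,"tz":0,"turn":0},{"tx":0,"ty":2,"tz":0,"turn":0},{"tx":0,"ty":3,"tz":0,"turn":0}]'|sed -n '1,2p;4p'
python3 -m crank '[{"tx":0,"ty":1,"tz":0,"turn":0},{"tx":0,"ty":2,"tz":0,"turn":0},{"tx":0,"ty":3,"tz":0,"turn":0}]'|sed -n '1,2p;4p'
```

```text
time: 7.68
position: [0.525, 0.1926, 0.0645]
ft_force: [2.4, 3.1, -0.2]
time: 8.05
position: [0.5253, 0.1896, 0.0645]
ft_force: [1.3, 2.5, -0.2]
time: 8.43
position: [0.5257, 0.1866, 0.0645]
ft_force: [1.4, 3.7, -0.2]
```

```bash
python3 -m crank '[{"tx":0,"ty":1,"tz":0,"turn":0},{"tx":0,"ty":2,"tz":0,"turn":0},{"tx":0,"ty":3,"tz":0,"turn":0}]'|sed -n '1,2p;4p'
python3 -m crank '[{"tx":0,"ty":1,"tz":0,"turn":0},{"tx":0,"ty":2,"tz":0,"turn":0}]'|sed -n '1,2p;4p'
python3 -m crank '[{"tx":0,"ty":1,"tz":0,"turn":0},{"tx":0,"ty":2,"tz":0,"turn":0}]'|sed -n '1,2p;4p'
```

```text
time: 8.8
position: [0.526, 0.1836, 0.0645]
ft_force: [1.5, 2.7, -0.2]
time: 9.05
position: [0.5262, 0.1816, 0.0645]
ft_force: [1.0, 2.5, -0.4]
time: 9.3
position: [0.5263, 0.1808, 0.0646]
ft_force: [1.6, 6.0, -1.4]
```

```bash
python3 -m crank '[{"tx":0,"ty":0.5,"tz":0,"turn":0},{"tx":0,"ty":1,"tz":0,"turn":0}]'|sed -n '1,2p;4p'
python3 -m crank '[{"tx":0,"ty":0.5,"tz":0,"turn":0},{"tx":0,"ty":1,"tz":0,"turn":0},{"tx":0,"ty":1,"tz":0,"turn":0}]'|sed -n '1,2p;4p'
python3 - <<'E'
from h import *
for c in("top","scene"):
    im,d=ctrl.get_image(c); cv2.imwrite(f"pics/{c}1.png",im[:,:,::-1]); np.save(f"pics/{c}1.npy",d)
    for q in("tray_push","lug_hole"): print(c,q,ctrl.mark_of(c,q)[:1])
E
```

```text
time: 9.55
position: [0.5263, 0.1808, 0.0646]
ft_force: [2.9, 7.8, -2.6]
time: 9.93
position: [0.5263, 0.1808, 0.0646]
ft_force: [1.6, 10.0, -2.3]
top tray_push [{'xyz': [0.5321, 0.1683, 0.0609], 'confidence': 0.97}]
top lug_hole [{'xyz': [0.5568, -0.0544, 0.041], 'confidence': 0.72}]
scene tray_push [{'xyz': [0.5285, 0.1694, 0.0592], 'confidence': 0.7}]
scene lug_hole [{'xyz': [0.5572, -0.0462, 0.0401], 'confidence': 0.59}]
```

```bash
python3 -m crank '[{"tx":0,"ty":-10,"tz":0,"turn":0},{"tx":0,"ty":-22,"tz":0,"turn":0},{"tx":0,"ty":-22,"tz":-60,"turn":0},{"tx":0,"ty":-22,"tz":-105,"turn":0},{"tx":0,"ty":30,"tz":-125,"turn":0}]' 50
python3 -c "
from h import *
go(.499,-.348,.18,.235)"
```

```text
time: 10.85
position: [0.5299, 0.1528, 0.1928]
tool_rot: [-3.134, -0.185, -0.006]
ft_force: [0.8, -0.7, -1.6]
grip_width: 0.487
grip_force: 0.0
t 10.85 pos [0.5299 0.1528 0.1928] yaw 0.1182 F [ 0.8 -0.7 -1.6] -> shift [-89.7 493.7  11.5] turn -1.339 rows 8.0
```

```bash
python3 -m crank '[{"tx":-10,"ty":60,"tz":0,"turn":0},{"tx":-20,"ty":120,"tz":0,"turn":0},{"tx":-30,"ty":181,"tz":0,"turn":-0.4},{"tx":-40,"ty":242,"tz":0,"turn":-0.9},{"tx":-52,"ty":302,"tz":0,"turn":-1.4}]'
python3 -c "
from h import *
go(.499,-.348,.08,.235)"
```

```text
time: 11.48
position: [0.5104, -0.16, 0.1896]
tool_rot: [3.12, 0.365, -0.001]
ft_force: [0.6, 0.2, 0.4]
grip_width: 0.571
grip_force: 0.0
t 11.47 pos [ 0.5104 -0.16    0.1896] yaw 0.2327 F [0.6 0.2 0.4] -> shift [-54.3 180.3 109.8] turn -0.027 rows 3.5
```

```bash
python3 -m crank '[{"tx":-18,"ty":60,"tz":0,"turn":0},{"tx":-36,"ty":120,"tz":15,"turn":0},{"tx":-54,"ty":180,"tz":50,"turn":0},{"tx":-54,"ty":180,"tz":109,"turn":0},{"tx":-54,"ty":180,"tz":109,"turn":0}]'
python3 - <<'E'
from h import *
go(.499,-.348,.022,.235)
im,d=ctrl.get_image("scene"); cv2.imwrite("pics/s2.png",cv2.resize(im[180:330,80:260,::-1],(720,600),interpolation=2))
E
```

```text
time: 12.1
position: [0.4954, -0.3445, 0.0752]
tool_rot: [-3.114, -0.358, 0.014]
ft_force: [-0.2, 1.2, -0.2]
grip_width: 0.573
grip_force: 0.0
t 12.1 pos [ 0.4954 -0.3445  0.0752] yaw 0.2292 F [-0.2  1.2 -0.2] -> shift [ 3.2  4.6 53.1] turn -0.066 rows 0.9
```

View pics/s2.png

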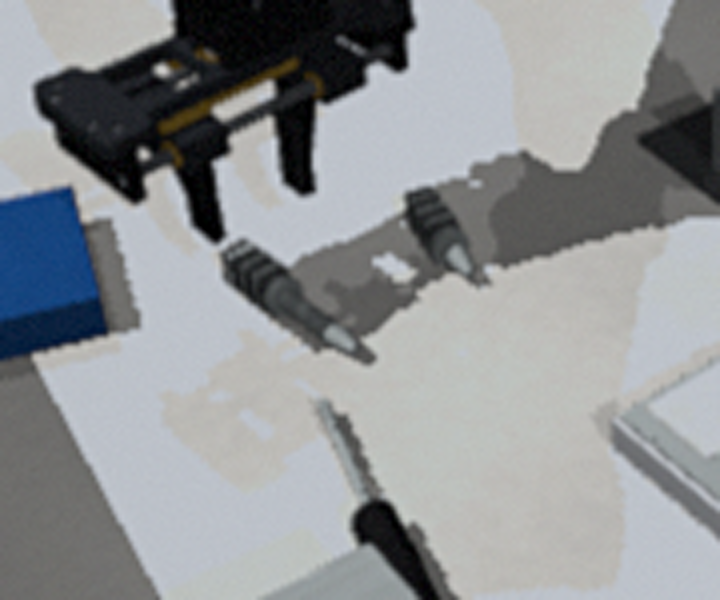

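The fingers straddle the pin block at crop px (255,275), tips at (210,230) and (300,185). Descending about 75 px puts them over the block.

```bash
python3 -m crank '[{"tx":0,"ty":0,"tz":0,"turn":0},{"tx":2,"ty":2,"tz":20,"turn":0},{"tx":2,"ty":2,"tz":40,"turn":0},{"tx":2,"ty":2,"tz":53,"turn":0},{"tx":2,"ty":2,"tz":55,"turn":0}]'
python3 -c "
from h import *
go(.499,-.348,.022,.235)"
```

```text
time: 12.78
position: [0.5012, -0.3463, 0.0238]
tool_rot: [-3.119, -0.363, 0.004]
ft_force: [-0.2, -0.0, 0.4]
grip_width: 0.571
grip_force: 0.0
t 12.78 pos [ 0.5012 -0.3463  0.0238] yaw 0.2317 F [-0.2 -0.   0.4] -> shift [-2.5  1.1  1.8] turn -0.038 rows 0.1
```

```bash
python3 -m crank '[{"tx":-2,"ty":1,"tz":2,"turn":0},{"tx":-2,"ty":1,"tz":2,"turn":0},{"tx":-2,"ty":1,"tz":2,"turn":0},{"tx":-2,"ty":1,"tz":2,"turn":0},{"tx":-2,"ty":1,"tz":2,"turn":0}]' 10 30
python3 -m crank '[{"tx":0,"ty":0,"tz":0,"turn":0},{"tx":0,"ty":0,"tz":0,"turn":0}]'
python3 -c "
from h import *
go(.499,-.348,.022,.235)"
```

```text
time: 13.4
position: [0.5008, -0.3486, 0.024]
tool_rot: [3.12, 0.363, 0.001]
ft_force: [0.1, 0.3, 2.3]
grip_width: 0.203
grip_force: 30.0
time: 13.65
position: [0.5008, -0.3486, 0.024]
tool_rot: [3.12, 0.363, 0.001]
ft_force: [-0.3, -0.5, 2.9]
grip_width: 0.202
grip_force: 30.0
t 13.65 pos [ 0.5008 -0.3486  0.024 ] yaw 0.2315 F [-0.3 -0.5  2.9] -> shift [-1.6 -1.   2. ] turn -0.04 rows 0.0
```

```bash
python3 -m crank '[{"tx":0,"ty":0,"tz":-30,"turn":0},{"tx":0,"ty":0,"tz":-80,"turn":0},{"tx":0,"ty":0,"tz":-110,"turn":0.4},{"tx":0,"ty":-20,"tz":-110,"turn":0.9},{"tx":0,"ty":-60,"tz":-110,"turn":1.4}]'
python3 -c "
from h import *
go(.4354,-.0621,.12,.1095)"
```

```text
time: 14.28
position: [0.4862, -0.2909, 0.1333]
tool_rot: [3.137, 0.165, 0.0]
ft_force: [-1.1, 1.2, -0.8]
grip_width: 0.203
grip_force: 30.0
t 14.28 pos [ 0.4862 -0.2909  0.1333] yaw 0.1049 F [-1.1  1.2 -0.8] -> shift [ -26.6 -232.9   13.2] turn -0.053 rows 3.8
```

```bash
python3 -m crank '[{"tx":-6,"ty":-50,"tz":5,"turn":0},{"tx":-13,"ty":-108,"tz":13,"turn":0},{"tx":-20,"ty":-167,"tz":13,"turn":0},{"tx":-26,"ty":-220,"tz":13,"turn":-0.05},{"tx":-27,"ty":-233,"tz":13,"turn":-0.05}]'
python3 -m crank '[{"tx":0,"ty":0,"tz":25,"turn":0},{"tx":0,"ty":0,"tz":50,"turn":0},{"tx":0,"ty":0,"tz":62,"turn":0},{"tx":0,"ty":0,"tz":62,"turn":0}]'
python3 - <<'E'
from h import *
go(.4354,-.0621,.057,.1095)
for c in("top","scene"):
    im,d=ctrl.get_image(c); cv2.imwrite(f"pics/{c}3.png",im[:,:,::-1]); np.save(f"pics/{c}3.npy",d)
    for q in("pin_mid","lug_hole"): print(c,q,ctrl.mark_of(c,q)[:1])
g=cv2.imread("pics/top3.png")
s=.00025;xs=np.arange(.6,.45,-s);ys=np.arange(.0,-.11,-s);O=[]
for z in(.045,.064):
    G=np.stack(np.meshgrid(ys,xs),-1)
    pts=np.concatenate([G[...,1:],G[...,:1],np.full(G.shape[:2]+(1,),z)],-1)
    uv=proj("top",pts.reshape(-1,3)).reshape(*G.shape[:2],2).astype(np.float32)
    o=cv2.remap(g,uv[...,0],uv[...,1],cv2.INTER_CUBIC)
    for k in range(0,o.shape[1],40): o[:,k]=(0,0,255)
    O.append(o[:600])
O=cv2.convertScaleAbs(np.hstack(O)[:, :800],alpha=1.6); cv2.imwrite("pics/o3.png",O[:, :800])
cv2.imwrite("pics/s3.png",cv2.resize(cv2.imread("pics/scene3.png")[130:280,190:390],(800,600),interpolation=2))
E
```

```text
time: 14.9
position: [0.4332, -0.058, 0.12]
tool_rot: [3.136, 0.187, -0.002]
ft_force: [-0.6, -0.9, -1.2]
grip_width: 0.205
grip_force: 30.0
time: 15.4
position: [0.4339, -0.0617, 0.0578]
tool_rot: [-3.136, -0.177, 0.003]
ft_force: [-0.6, 0.3, -2.3]
grip_width: 0.207
grip_force: 30.0
t 15.4 pos [ 0.4339 -0.0617  0.0578] yaw 0.113 F [-0.6  0.3 -2.3] -> shift [1.4 0.6 0.8] turn 0.04 rows 0.0
top pin_mid []
top lug_hole []
scene pin_mid [{'xyz': [0.4754, -0.0573, 0.0461], 'confidence': 0.63}]
scene lug_hole [{'xyz': [0.5596, -0.0459, 0.0455], 'confidence': 0.68}]
```

View pics/o3.png

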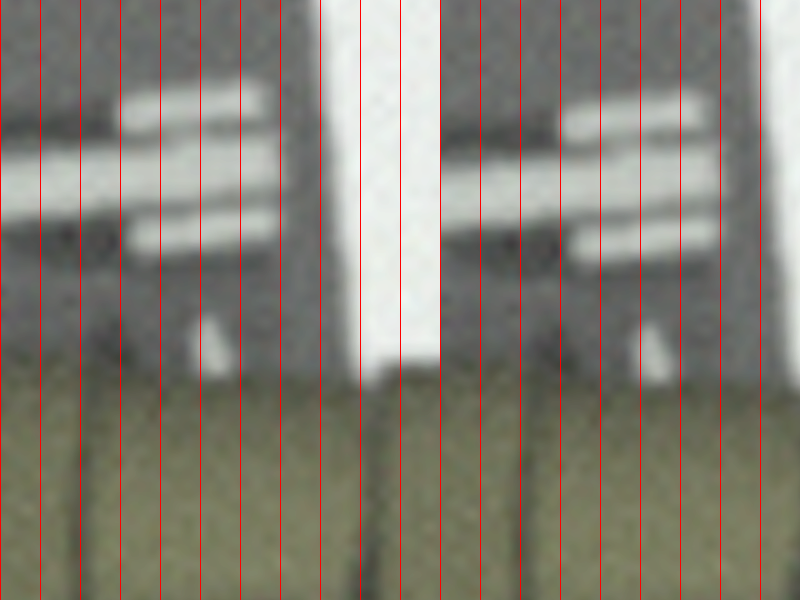

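View pics/s3.png

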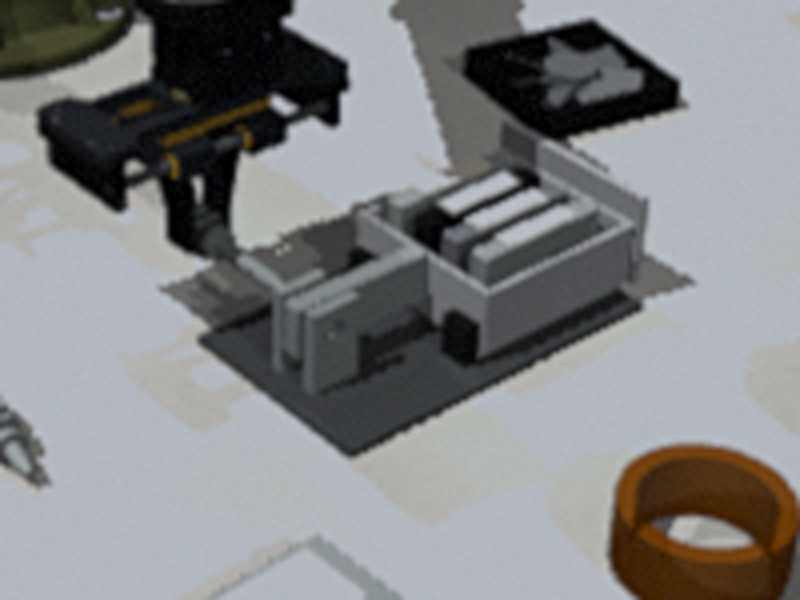

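The tray is closed. In the ortho the nose tip is at col 207 (y≈-0.0518), while the lug axis there is at ≈-0.0533, so I'll shift ty by +1.5 mm and then insert carefully.

```bash
python3 -m crank '[{"tx":0,"ty":1.5,"tz":1,"turn":0.04},{"tx":4,"ty":1.5,"tz":1,"turn":0.04},{"tx":8,"ty":1.5,"tz":1,"turn":0.04},{"tx":12,"ty":1.5,"tz":1,"turn":0.04},{"tx":14,"ty":1.5,"tz":1,"turn":0.04}]'
python3 -m crank '[{"tx":2,"ty":0,"tz":0,"turn":0},{"tx":5,"ty":0,"tz":0,"turn":0},{"tx":8,"ty":0,"tz":0,"turn":0}]'
python3 -c "
from h import *
go(.5081,-.0546,.057,.1095); print(ctrl.get_state()['torque'])"
```

```text
time: 16.32
position: [0.449, -0.0612, 0.0575]
tool_rot: [-3.137, -0.173, -0.0]
ft_force: [0.3, -0.4, -2.4]
grip_width: 0.202
grip_force: 30.0
time: 16.7
position: [0.4567, -0.0605, 0.0575]
tool_rot: [3.137, 0.173, -0.0]
ft_force: [0.2, 0.1, -2.6]
grip_width: 0.203
grip_force: 30.0
t 16.7 pos [ 0.4567 -0.0605  0.0575] yaw 0.1101 F [ 0.2  0.1 -2.6] -> shift [51.7 -0.2  0.5] turn 0.007 rows 0.8
[-0.00033064  0.05208841 -0.03764483]
```

```bash
python3 -m crank '[{"tx":3,"ty":0,"tz":0,"turn":0},{"tx":6,"ty":0,"tz":0,"turn":0},{"tx":9,"ty":0,"tz":0,"turn":0}]'|sed -n '1,2p;4p'
python3 -m crank '[{"tx":3,"ty":0,"tz":0,"turn":0},{"tx":6,"ty":0,"tz":0,"turn":0}]'|sed -n '1,2p;4p'
```

```text
time: 17.08
position: [0.4657, -0.0594, 0.0575]
ft_force: [-0.2, -0.6, -1.8]
time: 17.32
position: [0.4717, -0.0588, 0.0575]
ft_force: [-1.2, 0.1, -2.1]
```

```bash
python3 -c "
from h import *
go(.5081,-.0546,.057,.1095); print(ctrl.get_state()['torque'])"
```

```text
t 17.32 pos [ 0.4717 -0.0588  0.0575] yaw 0.1102 F [-1.2  0.1 -2.1] -> shift [36.7 -0.1  0.5] turn 0.007 rows 0.6
[ 0.02582158  0.05847941 -0.02679195]
```

```bash
python3 -m crank '[{"tx":3,"ty":0,"tz":0,"turn":0},{"tx":6,"ty":0,"tz":0,"turn":0},{"tx":9,"ty":0,"tz":0,"turn":0}]'|sed -n '1,2p;4p'
python3 -m crank '[{"tx":3,"ty":0,"tz":0,"turn":0},{"tx":6,"ty":0,"tz":0,"turn":0}]'|sed -n '1,2p;4p'
```

```text
time: 17.7
position: [0.4806, -0.0578, 0.0575]
ft_force: [-0.3, 0.6, -1.9]
time: 17.95
position: [0.4866, -0.0571, 0.0575]
ft_force: [-0.3, 0.7, -1.5]
```

```bash
python3 -m crank '[{"tx":3,"ty":0,"tz":0,"turn":0},{"tx":6,"ty":0,"tz":0,"turn":0},{"tx":9,"ty":0,"tz":0,"turn":0}]'|sed -n '1,2p;4p'
python3 -m crank '[{"tx":2,"ty":0,"tz":0,"turn":0},{"tx":4,"ty":0,"tz":0,"turn":0},{"tx":6,"ty":0,"tz":0,"turn":0}]'|sed -n '1,2p;4p'
```

```text
time: 18.32
position: [0.4955, -0.0562, 0.0575]
ft_force: [-0.1, -0.2, -1.9]
time: 18.7
position: [0.5014, -0.0555, 0.0575]
ft_force: [0.5, -0.3, -1.8]
```

Now feel for the collar with small steps.

```bash
python3 -m crank '[{"tx":1,"ty":0,"tz":0,"turn":0},{"tx":2,"ty":0,"tz":0,"turn":0},{"tx":3,"ty":0,"tz":0,"turn":0},{"tx":4,"ty":0,"tz":0,"turn":0}]'|sed -n '1,2p;4p'
python3 -m crank '[{"tx":1,"ty":0,"tz":0,"turn":0},{"tx":2,"ty":0,"tz":0,"turn":0},{"tx":3,"ty":0,"tz":0,"turn":0}]'|sed -n '1,2p;4p'
```

```text
time: 19.2
position: [0.5053, -0.0551, 0.0576]
ft_force: [-0.4, -0.7, -1.9]
time: 19.58
position: [0.5083, -0.0547, 0.0575]
ft_force: [-0.2, 0.2, -1.2]
```

```bash
python3 -m crank '[{"tx":1,"ty":0,"tz":0,"turn":0},{"tx":2,"ty":0,"tz":0,"turn":0},{"tx":2,"ty":0,"tz":0,"turn":0}]'|sed -n '1,2p;4p'
python3 -m crank '[{"tx":1,"ty":0,"tz":0,"turn":0},{"tx":2,"ty":0,"tz":0,"turn":0},{"tx":2,"ty":0,"tz":0,"turn":0}]'|sed -n '1,2p;4p'
```

```text
time: 19.95
position: [0.5103, -0.0545, 0.0575]
ft_force: [-0.1, -0.6, -1.4]
time: 20.32
position: [0.512, -0.0543, 0.0575]
ft_force: [-0.8, 0.3, -2.1]
```

```bash
python3 -m crank '[{"tx":0.5,"ty":0,"tz":0,"turn":0},{"tx":1,"ty":0,"tz":0,"turn":0},{"tx":1,"ty":0,"tz":0,"turn":0}]'|sed -n '1,2p;4p'
python3 -m crank '[{"tx":0.5,"ty":0,"tz":0,"turn":0},{"tx":1,"ty":0,"tz":0,"turn":0},{"tx":1,"ty":0,"tz":0,"turn":0}]'|sed -n '1,2p;4p'
```

```text
time: 20.7
position: [0.5121, -0.0543, 0.0572]
ft_force: [-5.0, -0.6, 1.4]
time: 21.08
position: [0.5121, -0.0543, 0.0569]
ft_force: [-6.3, -0.6, 1.6]
```

The collar has hit the lug: the force rises with no further motion. Release, check, then lift.

```bash
python3 -m crank '[{"tx":0,"ty":0,"tz":0,"turn":0},{"tx":0,"ty":0,"tz":0,"turn":0},{"tx":0,"ty":0,"tz":0,"turn":0},{"tx":0,"ty":0,"tz":0,"turn":0}]' 40
python3 -m crank '[{"tx":0,"ty":0,"tz":-10,"turn":0},{"tx":0,"ty":0,"tz":-40,"turn":0},{"tx":0,"ty":0,"tz":-90,"turn":0},{"tx":0,"ty":0,"tz":-150,"turn":0},{"tx":0,"ty":0,"tz":-150,"turn":0}]'
python3 - <<'E'
from h import *
im,d=ctrl.get_image("scene"); cv2.imwrite("pics/s4.png",cv2.resize(im[130:280,190:390,::-1],(800,600),interpolation=2))
for q in("pin","pin_mid","lug_hole","tray_push"): print(q,[np.round(r["xyz"],3) for r in ctrl.mark_of("scene",q)[:2]])
print(ctrl.get_state()["time"])
E
```

```text
time: 21.58
position: [0.5147, -0.054, 0.0578]
tool_rot: [3.137, 0.173, 0.001]
ft_force: [0.3, 0.0, -0.2]
grip_width: 0.454
grip_force: 0.0
time: 22.2
position: [0.5177, -0.054, 0.2135]
tool_rot: [3.133, 0.173, 0.017]
ft_force: [-0.4, -0.5, -1.2]
grip_width: 0.461
grip_force: 0.0
pin [array([ 0.507, -0.052,  0.028])]
pin_mid [array([ 0.551, -0.049,  0.045])]
lug_hole [array([ 0.776, -0.18 , -0.   ]), array([ 0.558, -0.045,  0.041])]
tray_push [array([0.532, 0.165, 0.059])]
22.45
```

View pics/s4.png

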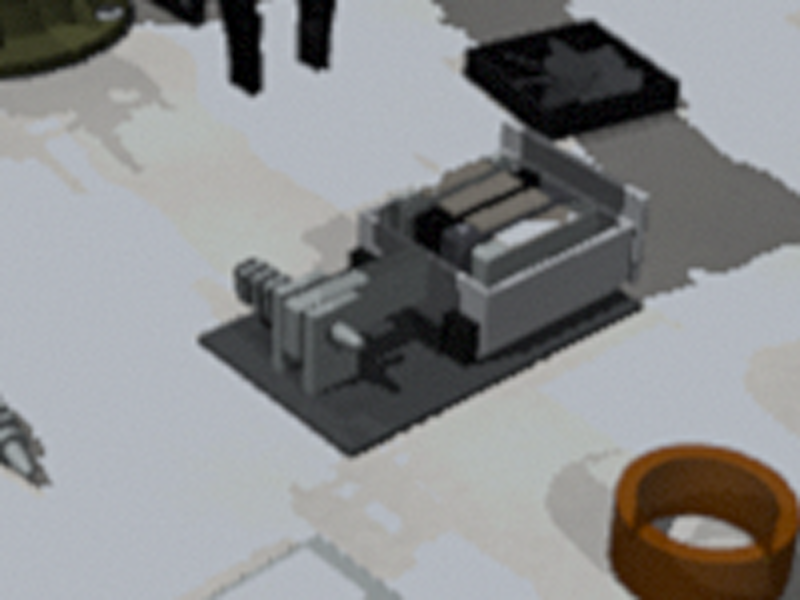

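The nose protrudes beyond the far lug at (345,335), the block sits against the near lug at (265,300), and the gripper is clear.

```bash
python3 -m crank '[{"tx":0,"ty":0,"tz":0,"turn":0},{"tx":0,"ty":0,"tz":0,"turn":0}]' | head -2; python3 -c "
from bench import ctrl
print(ctrl.close_job())"
```

```text
time: 22.7
position: [0.5139, -0.054, 0.2068]
the job is handed in; nothing more can be done
None
```

The tray is closed against its stop, the longer pin is through both lugs and the tongue with its collar against the near lug, and the gripper is released and clear; I handed the job in at 22.7 s, but no verdict was returned.

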